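Fetch the chip tray from the deep rack bay with the hook picker

ROBOT

A 6-joint arm with a two-finger parallel gripper is mounted at the origin on the work surface. World frame = base frame: x ahead of the robot, y to its left, z up, the work surface at z = 0. Lengths are in mm, angles in rad, forces in N, time in s.
With the tool pointing down it reaches from about 400 to 925 mm from the base axis. Payload 12.5 kg.
Tool frame: the origin (TCP) lies at the centre of the arm's flange, where the gripper is bolted on; the fingertips stand 190 mm ahead of it and the grasp point (between the pads) lies 171 mm ahead of it; z points along the fingers, y is the line along which they close (so a half turn about z gives the same grasp; the last joint's range is limited). The gripper opens to 95 mm and grips with 3 to 60 N. Pads are 20 mm wide; open, the fingers measure 119 mm over their backs; the gripper's body (75 mm by 180 mm) begins 59 mm behind the grasp point.
Start: joints at [-1.379, 0.491, 1.559, -0, 1.092, -0.106], TCP at [183.406, -597.484, 404.761] pointing down, gripper open.
Joint ranges: [-3.1, 3.1], [-0.84, 2.19], [0.05, 2.79], [-1.13, 4.28], [0.06, 2.93], [-2.69, 2.69]. Speed limits (rad/s): [2.22, 2.22, 2.79, 3.14, 3.14, 3.14].

INTERFACE

Orientations are given as [roll, pitch, yaw] about the fixed x, y, z axes, in that order (R = Rz(yaw) Ry(pitch) Rx(roll)).
In Python, from cell import env, read_camera, search_frame, cut_out gives the robot as it stands. The module is installed in compiled form; this text tells all that it offers.
- The arm moves only by the tool move_arm, never from a script. Its argument "commands" is a list of rows, each a list of 3 entries, a list of its own where there are three numbers: the shift along the world's x, y, z normalised to -1 to 1, where 1 is 0.03 m, then the turn about the world's z normalised to -1 to 1, where 1 is 0.08 rad, then the opening, from -1 (shut) to 1 (fully open), so that 0 is half open. A call has 1 to 20 rows; each row shifts and turns the commanded pose from where the row before left it; what a row does not reach is not made up. A row lasts 1/12 s, in which the tool goes at most 41.7 mm and 7.16 degrees, less where a joint would pass 70% of its speed; a pose out of reach is approached as far as the arm can. A call with a number of a shift or a turn outside -1 to 1 is refused whole. A call with a gripper value outside its range is refused whole. The fingers move at their own pace and stop on an object; the grip force is fixed at half the most. Time passes only in rows, so rows that do not move let the fingers close. It gives the time, the measured TCP pose, the force, the opening and the grip force at its end, in the units of the state.
- env.state(): the state, without advancing time (a new reading comes with each control period).
- read_camera(name): name is "scene" or "top" or "wrist"; returns a dict with "image" (420x560x3 uint8, red, green, blue), "fx", "fy", "cx", "cy" (pixels), "rvec" (rotation vector, rad) and "tvec" (3), from world to camera coordinates, as OpenCV has them. Camera axes: x right, y down, z forward; pixel columns grow to the right and rows downward; lengths in mm; the calibration is good to about 2 mm. The wrist camera is an equidistant fisheye: a pixel r from the principal point sees the ray r / f radians off the axis. A picture is of the moment at which its call begins. There is no depth.
- env.job_done(): hands the job in; it is judged then, once.
Trained networks look in a picture, given as the dict that the camera call returned (one of the last four; its "shot" number tells which), for a name from the list of things; names that differ only in an ending like _2 or _b are one class to them, and where a whole thing is asked for, a point or a joint stands for the part that bears it (a point fixed in the world has none). Each returns a list of dicts, best first, with "confidence" (0 to 1); they miss things now and then, are a little off and sometimes report something else, mostly with a low value. They report only what shows in the picture. A call takes as long as a camera call.
- search_frame(thing, picture): "at" ([column, row] in pixels, amid what is visible of it).
- cut_out(thing, picture): "region" (420x560 bool, what is visible of it) and "at" ([column, row] in pixels, amid what is visible of it).
The state is a dict: "t": time; "joints": joint angles; "qvel": joint speeds; "tau": joint torques, N m; "eef_pos": TCP position; "tcp_rot": TCP orientation; "ft_force": force on the tool from outside, world axes, zero at the start; "moment": the same for the moment, N m; "opening": opening from 0.0 (shut) to 1.0 (fully open); "grip_force": force on a finger pad.
Only numpy, scipy, OpenCV 4.12 (cv2) and the standard library are available. Lean on these libraries where they do the work, as an engineer would, in place of code of your own. Each camera call takes 0.05 s, during which the arm holds its last target. There are 200 camera calls.

TASK

With the long hook picker that stands in the rack's socket, hook the rectangular chip tray by its wire bail, lift it out of its deep bay and, without dropping it or touching it with the gripper, stand it flat on the microscope's round grey stage plate, wholly on the plate. Unhook the picker and put it back upright in its socket, its flange resting on the rim.

Things in the scene. Friction and masses are not known exactly. Their poses are not given: they have to be found in the camera images.
- carrier: Chip tray: black block 56 (its x) x 40 (y) x 10 mm high, fine grid on top; origin at its underside's centre, z up. A 4 mm wire bail stands across it at x = 0: legs at y = +-16 up to 36 mm, sloping to a peak at y = 0 (wire axis at 44 mm; open from 10 to 42 mm under it). In any of the rack's bays, its y along the rack's, within 6 deg; the other bays hold a round black pot with such a bail and a jar.
- picker: Hook picker. Origin: centre of the underside of its flange (70 x 52 x 4 mm), z up. Black grip block 30 (x) x 24 (y) mm, 4 to 50 mm up: pinch from above across y. A 6 mm rod at x = -11 goes down to a foot bar (axis at z = -115) from x = -11 to +12, ending in a tip turned up to z = -105. A wire hangs on the bar at x -8 to +9. It stands in the rack's socket, x along the rack's, flange on the rim.
- rack: Fixed aluminium rack. Origin on its underside, z up; rims at 125 mm, floors at 4 mm. Three bays, open on top, 120 (x) x 52 mm (y) inside, centred at x = 0, y = -16, 40, 96; walls 4 mm, the +x one clear. The picker's socket is a separate upright tube, 46 (x) x 28 mm (y) inside, walls 4 mm, centred at x = 0, y = -94; the hook goes in, the flange rests on its rim (picker's origin at z = 125).
- plate (a point): Centre of the top of the microscope's round grey stage plate, diameter 120 mm, 20 mm above the bench, 4 mm above the fixed white base around it (x -120 to 140, y -90 to 230 mm from here). z up. The post stands at x = 60, y = 185 mm, the head is swung away to +y: the space above the plate is free.

How it is judged:
By the outcome, as a careful person would: the job done as asked, in the order asked, and still so for the second after the job is handed in, with the robot touching nothing.
It also fails if it takes over 59 s, if anything falls off the work surface, if the arm or the gripper's body presses on something with over 40 N, if the wrist force passes 120 N, or if a joint passes its speed limit or range.

## Working session

There is one attempt and no reset: what is moved stays moved. The work goes in short steps, Python scripts to look and compute and a tool call to move; the robot and the scene stay as the last step left them, time stands still between calls to the robot, and variables do not carry over. Pictures are saved under pics/ and viewed, at most 10 in all, crops included, and the job is handed in when it is done.

Besides the shell and the picture viewer there is one more tool, called by a JSON object that holds its "fn" and its "kwargs". move_arm: Moves the arm, as the interface text tells. Its arguments: {"type":"object","properties":{"commands":{"type":"array","items":{"type":"array"}}},"required":["commands"]}

```bash
mkdir -p pics; cat > h.py <<'E'
import numpy as np, cv2
from cell import env, read_camera, search_frame, cut_out
def save(p,n): cv2.imwrite('pics/'+n+'.png',p['image'][:,:,::-1])
def proj(p,X):
    R=cv2.Rodrigues(np.array(p['rvec'],float))[0]; c=np.atleast_2d(X)@R.T+np.ravel(p['tvec'])
    return np.c_[p['fx']*c[:,0]/c[:,2]+p['cx'],p['fy']*c[:,1]/c[:,2]+p['cy']]
def ray(p,uv,fish=False):
    R=cv2.Rodrigues(np.array(p['rvec'],float))[0]; x=(uv[0]-p['cx'])/p['fx'];y=(uv[1]-p['cy'])/p['fy']
    if fish:
        r=np.hypot(x,y); s=np.sin(r)/r if r>1e-9 else 1; d=np.array([x*s,y*s,np.cos(r)])
    else: d=np.array([x,y,1.])
    return -R.T@np.ravel(p['tvec']), R.T@d
def atz(p,uv,z,fish=False):
    o,d=ray(p,uv,fish); return o+d*(z-o[2])/d[2]
E
python3 - <<'E'
from h import *
ps={n:read_camera(n) for n in('scene','top')}
for n,p in ps.items():
    save(p,n+'0'); print(n,p['fx'],p['cx'],p['cy'],np.round(-cv2.Rodrigues(np.array(p['rvec'],float))[0].T@np.ravel(p['tvec'])))
    for t in('carrier','picker','rack','plate'):
        print(t,[(np.round(d['at']),round(d['confidence'],2)) for d in search_frame(t,p)][:3])
E
cd pics; python3 -c "
import cv2,numpy as np
a=cv2.imread('scene0.png');b=cv2.imread('top0.png')
cv2.imwrite('a.png',cv2.resize(a,(784,588)));cv2.imwrite('b.png',cv2.resize(b,(784,588)))"
```

```text
scene 383.48332190128514 275.18638345385654 210.99989703465832 [ 951. -183.  555.]
carrier []
picker [(array([118., 236.]), 0.78)]
rack [(array([198., 262.]), 0.76)]
plate [(array([425., 185.]), 0.91)]
top 420.7243164470179 289.56647497103785 214.53618497792255 [439.  24. 856.]
carrier [(array([356., 225.]), 0.56)]
picker [(array([440., 236.]), 0.61)]
rack [(array([374., 218.]), 0.68), (array([441., 233.]), 0.4)]
plate [(array([133., 239.]), 0.69)]
```

View pics/a.png

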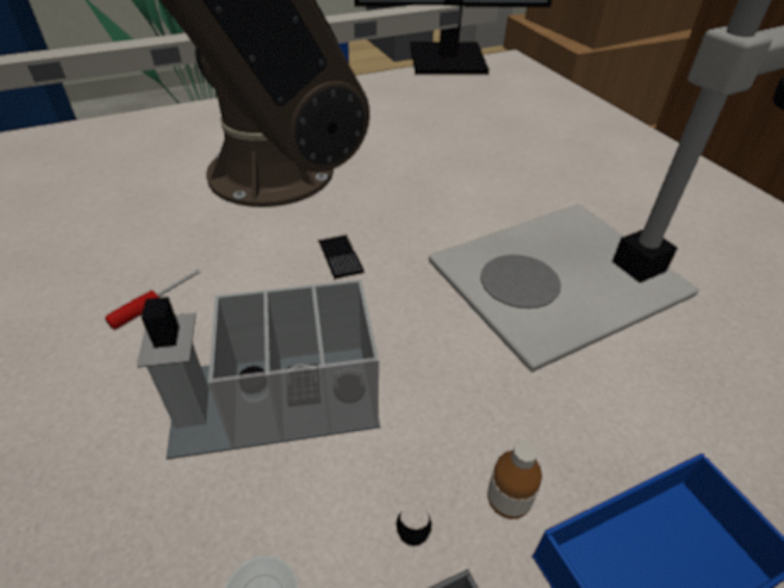

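View pics/b.png

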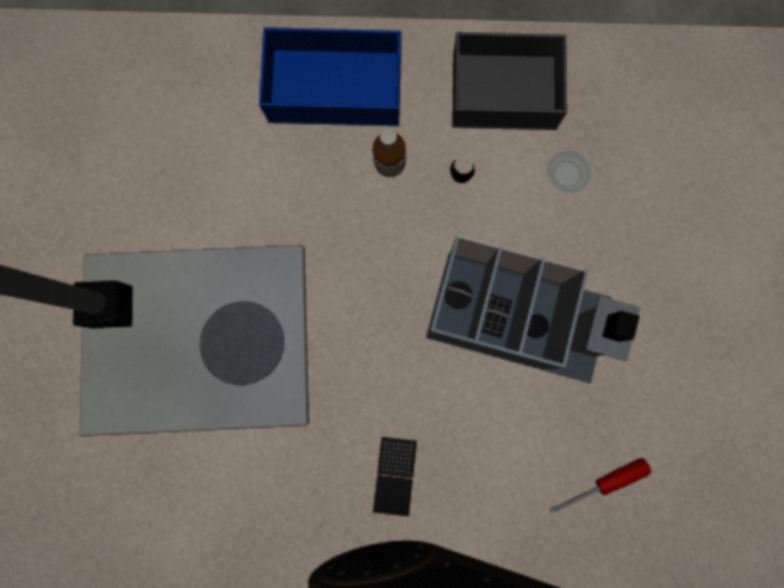

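The tray is in the middle bay (top, upscaled: (497,315)), with the picker at (620,326) and the plate at (242,343). I'll fit the rack pose from its rim corners.

```bash
python3 - <<'E'
from h import *
from scipy.optimize import least_squares
ps={n:read_camera(n) for n in('scene','top')}
C=np.array([[64,-46,125],[64,126,125],[-64,126,125],[-64,-46,125.]])
clk={'top':np.array([(586,270),(458,237),(433,331),(567,364)])/1.4,'scene':np.array([(211,381),(377,361),(361,284),(217,293)])/1.4}
def W(v,X):
    c,s=np.cos(v[2]),np.sin(v[2]); return np.array(X)@np.array([[c,s,0],[-s,c,0],[0,0,1]])+[v[0],v[1],0]
f=lambda v,ks=('top','scene'):np.concatenate([(proj(ps[k],W(v,C))-clk[k]).ravel() for k in ks])
for ks in(('top','scene'),('top',),('scene',)):
    r=least_squares(f,[480,-100,-.25],args=(ks,)); print(ks,r.x.round(3),r.fun.round(1))
    if len(ks)==2: v=r.x
np.save('rack.npy',v)
print('socket',W(v,[[0,-94,125]]))
p=ps['top']
def inrack(X): 
    c,s=np.cos(v[2]),np.sin(v[2]); d=X[:2]-v[:2]; return np.array([c*d[0]+s*d[1],-s*d[0]+c*d[1]])
for n,p in ps.items():
  for t,z in(('carrier',14),('picker',125),('plate',20)):
    for d in cut_out(t,p)[:2]:
        ys,xs=np.nonzero(d['region']); 
        rc=cv2.minAreaRect(np.c_[xs,ys].astype(np.float32)); bp=cv2.boxPoints(rc)
        m=atz(p,((xs.min()+xs.max())/2,(ys.min()+ys.max())/2),z)
        print(n,t,round(d['confidence'],2),len(xs),'ctr',atz(p,(xs.mean(),ys.mean()),z).round(1),inrack(atz(p,(xs.mean(),ys.mean()),z)).round(1),'box',[inrack(atz(p,b,z)).round(0).tolist() for b in bp], m.round(1))
E
```

```text
('top', 'scene') [ 5.2943e+02 -1.4537e+02 -2.4400e-01] [ 1.6 -1.2 -1.1 -2.9 -1.9 -0.8 -1.6  1.9 -2.3  0.5  1.  -1.2 -0.2 -3.8
 -1.9  1.2]
('top',) [ 5.28944e+02 -1.46868e+02 -2.25000e-01] [ 1.9 -1.5 -1.2 -1.6 -0.8  1.   0.1  2. ]
('scene',) [ 5.30237e+02 -1.44279e+02 -2.64000e-01] [-2.3  0.2  1.3  0.4  1.5 -2.8 -0.2  0.9]
socket [[ 506.74499404 -236.59153277  125.        ]]
scene picker 0.61 1589 ctr [ 496.2 -234.7  125. ] [-10.7 -94.7] box [[31.0, -117.0], [-79.0, -128.0], [-63.0, -66.0], [44.0, -63.0]] [ 492.6 -233.1  125. ]
scene plate 0.62 17983 ctr [434.2 462.3  20. ] [-239.   566.7] box [[-214.0, 249.0], [-1641.0, 1903.0], [-451.0, 1318.0], [91.0, 333.0]] [323.9 558.2  20. ]
top carrier 0.96 460 ctr [ 529.9 -105.4   14. ] [-9.1 38.9] box [[-38.0, 56.0], [19.0, 55.0], [19.0, 21.0], [-38.0, 22.0]] [ 530.3 -105.    14. ]
top picker 0.63 1209 ctr [ 506.  -234.8  125. ] [ -1.2 -92.4] box [[-37.0, -66.0], [33.0, -66.0], [35.0, -121.0], [-35.0, -120.0]] [ 506.1 -234.5  125. ]
top plate 0.73 21977 ctr [487.  335.1  20. ] [-157.2  456.1] box [[-118.0, 751.0], [17.0, 333.0], [-228.0, 249.0], [-357.0, 651.0]] [482.9 377.9  20. ]
```

```bash
python3 - <<'E'
from h import *
from scipy.spatial.transform import Rotation as R
s=env.state(); print(s['t'],s['eef_pos'],s['tcp_rot'],s['opening'],s['joints'])
print(R.from_euler('xyz',s['tcp_rot']).as_matrix().round(3))
for n,(u,v,a,b) in {'top':(173,245,40,40),'scene':(372,200,45,30)}.items():
    p=read_camera(n); g=cv2.GaussianBlur(cv2.cvtColor(p['image'],cv2.COLOR_RGB2GRAY),(5,5),0)
    w=g[v-b:v+b,u-a:u+a]; t,m=cv2.threshold(w,0,255,cv2.THRESH_BINARY_INV+cv2.THRESH_OTSU)
    k,l,st,ce=cv2.connectedComponentsWithStats(m); i=1+np.argmax(st[1:,4]); c=ce[i]+[u-a,v-b]
    print(n,c,st[i],atz(p,c,20).round(1))
E
```

```text
0.9 [ 183.40958152 -597.48757032  404.76034334] [ 3.14149267e+00 -7.93288913e-06  2.97778156e-01] 1.0022477219760915 [-1.37859721e+00  4.90906053e-01  1.55889083e+00  2.07625143e-05
  1.09169719e+00 -1.05588606e-01]
[[ 0.956  0.293  0.   ]
 [ 0.293 -0.956 -0.   ]
 [ 0.     0.    -1.   ]]
top [172.2973913  244.99756522] [   9   10   61   61 2875] [481.  255.2  20. ]
scene [371.35603892 200.85002862] [  16   12   58   39 1747] [487.3 252.4  20. ]
```

{"fn": "move_arm", "kwargs": {"commands": [[[0.54, 0.6, 0], -0.34, 1], [[0.54, 0.6, 0], -0.34, 1], [[0.54, 0.6, 0], -0.34, 1], [[0.54, 0.6, 0], -0.34, 1], [[0.54, 0.6, 0], -0.34, 1], [[0.54, 0.6, 0], -0.34, 1], [[0.54, 0.6, 0], -0.34, 1], [[0.54, 0.6, 0], -0.34, 1], [[0.54, 0.6, 0], -0.34, 1], [[0.54, 0.6, 0], -0.34, 1], [[0.54, 0.6, 0], -0.34, 1], [[0.54, 0.6, 0], -0.34, 1], [[0.54, 0.6, 0], -0.34, 1], [[0.54, 0.6, 0], -0.34, 1], [[0.54, 0.6, 0], -0.34, 1], [[0.54, 0.6, 0], -0.34, 1], [[0.54, 0.6, 0], -0.34, 1], [[0.54, 0.6, 0], -0.34, 1], [[0.54, 0.6, 0], -0.34, 1], [[0.54, 0.6, 0], -0.34, 1]]}}

```text
t: 2.67
eef_pos: [508.1, -236.5, 404.9]
tcp_rot: [3.141, -0.0, -0.247]
ft_force: [0.2, -0.6, -0.1]
opening: 1.0
grip_force: 0.0
```

```bash
python3 - <<'E'
from h import *
s=env.state(); print(s['t'],s['eef_pos'].round(1) if hasattr(s['eef_pos'],'round') else s['eef_pos'],s['tcp_rot'])
p=read_camera('wrist'); print(p['fx'],p['cx'],p['cy']); o,d=ray(p,(p['cx'],p['cy']),True); print(o,d)
cv2.imwrite('pics/w1.png',cv2.resize(p['image'][:,:,::-1],(784,588)))
for t,z in(('picker',150),('carrier',14)):
    for d in cut_out(t,p)[:2]: print(t,d['confidence'],d['at'],d['region'].sum(),atz(p,d['at'],z,True).round(1))
E
```

```text
2.6667 [ 508.1 -236.5  404.9] [ 3.14141965e+00 -1.62649627e-04 -2.47457000e-01]
325.19226210127806 282.20574969610345 208.24978885055452
[ 580.88407432 -254.09305449  385.49084362] [-0.25450878  0.06433274 -0.96492828]
picker 0.78 [276.4, 212.3] 5059 [ 516.8 -233.4  150. ]
```

View pics/w1.png

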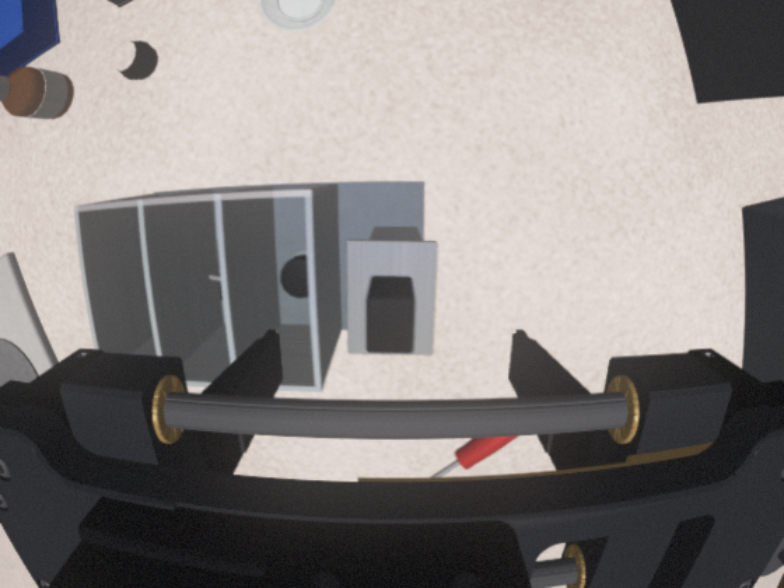

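```bash
python3 - <<'E'
from h import *
p=read_camera('wrist')
F=[atz(p,np.array(c)/1.4,129,True)for c in((348,241),(436,241),(433,354),(348,354))]
B=[atz(p,np.array(c)/1.4,175,True)for c in((366,306),(414,306),(413,353),(367,352))]
for Q in(F,B): Q=np.array(Q);print(Q.round(1).tolist(),Q.mean(0)); e=Q[0]-Q[1]; print('yaw',-np.arctan2(e[0],e[1]), 'x-ext',np.linalg.norm(Q[0]-Q[3]),np.linalg.norm(e))
s=[atz(p,np.array(c)/1.4,125,True)for c in((78,207),(311,191),(321,388))]
print(np.round(s,1)); e=s[0]-s[1];print(-np.arctan2(e[0],e[1]))
E
```

```text
[[548.7, -218.1, 129.0], [536.5, -266.8, 129.0], [469.2, -249.9, 129.0], [481.7, -199.4, 129.0]] [ 509.01767728 -233.5526052   129.        ]
yaw -0.24458510354212742 x-ext 69.55423847455525 50.191427195704264
[[521.7, -224.6, 175.0], [516.1, -247.1, 175.0], [492.2, -241.0, 175.0], [498.3, -218.8, 175.0]] [ 507.09090252 -232.85735392  175.        ]
yaw -0.24383381652272051 x-ext 24.106061286486895 23.211855079997445
[[ 622.1  -41.8  125. ]
 [ 581.8 -204.3  125. ]
 [ 461.1 -174.7  125. ]]
-0.24284680820271937
```

{"fn": "move_arm", "kwargs": {"commands": [[[0, 0.1, -0.4], 0.04, 1], [[0, 0, -0.5], 0, 1], [[0, 0, -0.5], 0, 1], [[0, 0, -0.5], 0, 1], [[0, 0, -0.4], 0, 1], [[0, 0, -0.26], 0, 1], [[0, 0, 0], 0, 1], [[0, 0, 0], 0, -1], [[0, 0, 0], 0, -1], [[0, 0, 0], 0, -1], [[0, 0, 0], 0, -1], [[0, 0, 0], 0, -1], [[0, 0, 0], 0, -1], [[0, 0, 0], 0, -1], [[0, 0, 0], 0, -1]]}}

```text
t: 4.12
eef_pos: [507.4, -234.4, 328.0]
tcp_rot: [3.141, -0.0, -0.243]
ft_force: [-0.6, 0.6, 0.2]
opening: 0.497
grip_force: 0.0
```

{"fn": "move_arm", "kwargs": {"commands": [[[0, 0, 0], 0, -1], [[0, 0, 0], 0, -1], [[0, 0, 0], 0, -1], [[0, 0, 0], 0, -1], [[0, 0, 0], 0, -1], [[0, 0, 0], 0, -1], [[0, 0, 0], 0, -1], [[0, 0, 0], 0, -1], [[0, 0, 0], 0, -1]]}}

```text
t: 4.87
eef_pos: [507.4, -234.5, 328.0]
tcp_rot: [3.142, 0.0, -0.243]
ft_force: [-0.3, 0.8, -1.0]
opening: 0.253
grip_force: 29.8
```

{"fn": "move_arm", "kwargs": {"commands": [[[0, 0, 0.2], 0, -1], [[0, 0, 0.45], 0, -1], [[0, 0, 0.5], 0, -1], [[0, 0, 0.5], 0, -1], [[0, 0, 0.5], 0, -1], [[0, 0, 0.5], 0, -1], [[0, 0, 0.5], 0, -1], [[0, 0, 0.5], 0, -1], [[0, 0, 0.5], 0, -1], [[0, 0, 0.5], 0, -1], [[0, 0.2, 0.2], 0, -1], [[0.01, 0.45, 0], 0, -1], [[0.01, 0.6, 0], 0, -1], [[0.01, 0.6, 0], 0, -1], [[0.01, 0.6, 0], 0, -1], [[0.01, 0.6, 0], 0, -1], [[0.01, 0.6, 0], 0, -1], [[0.01, 0.5, 0], 0, -1], [[0, 0.3, 0], 0, -1], [[0, 0, 0], 0, -1]]}}

```text
t: 6.53
eef_pos: [509.2, -99.0, 473.0]
tcp_rot: [-3.141, 0.001, -0.241]
ft_force: [0.5, -0.3, -0.7]
opening: 0.253
grip_force: 29.8
```

```bash
python3 - <<'E'
from h import *
s=env.state(); print(s['t'],s['eef_pos'],s['tcp_rot'],s['grip_force'])
ims=[]
for n in('wrist','scene','top'):
    p=read_camera(n); 
    for t,z in(('picker',200),('carrier',14)):
        for d in cut_out(t,p)[:2]: print(n,t,d['confidence'],d['at'],d['region'].sum(),atz(p,d['at'],z,n=='wrist').round(1))
    ims.append(p['image'][:,:,::-1])
cv2.imwrite('pics/w2.png',np.vstack([np.hstack([cv2.resize(ims[0],(400,300)),cv2.resize(ims[2],(400,300))]),np.hstack([cv2.resize(ims[1][150:360,50:330],(400,300)),cv2.resize(ims[0][60:270,40:320],(400,300))])]))
E
```

```text
6.5333 [509.23173222 -98.99603197 472.95555358] [-3.14135164e+00  1.07607569e-03 -2.40972367e-01] 29.83112007379532
wrist picker 0.93 [278.8, 228.6] 6912 [498.6 -92.6 200. ]
wrist carrier 0.9 [280.5, 153.8] 1180 [ 540.1 -103.3   14. ]
scene picker 0.93 [195.4, 135.6] 1773 [384.2 -73.9 200. ]
top carrier 0.62 [349.6, 232.4] 74 [515.2 -97.2  14. ]
```

View pics/w2.png

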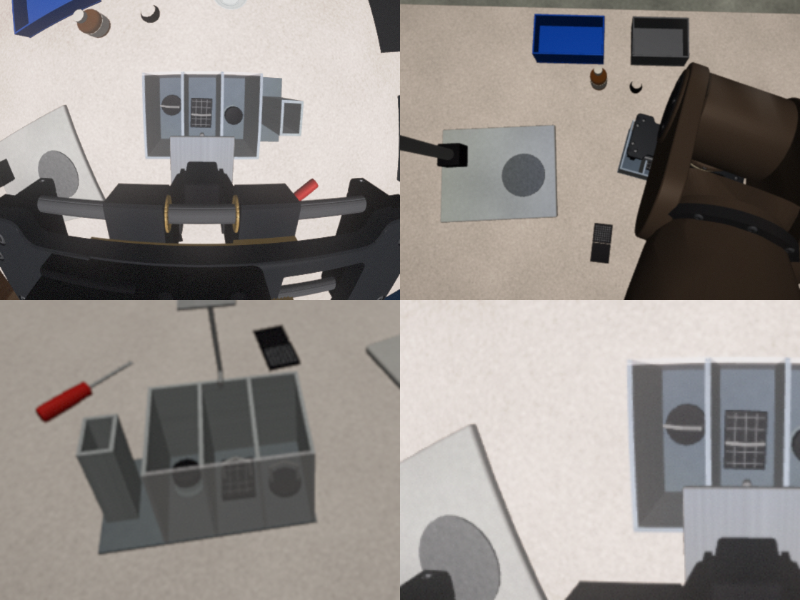

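Wrist view shows the tray in the middle bay with its bail, and the hook tip just behind it at crop (747,483). Measuring both in that same camera.

```bash
python3 - <<'E'
from h import *
p=read_camera('wrist')
t=lambda x,y:(40+(x-400)*.7,60+(y-300)*.7)
d=cut_out('carrier',p)[0]; ys,xs=np.nonzero(d['region'])
P=np.array([atz(p,(x,y),14,True)[:2] for x,y in zip(xs,ys)]); rc=cv2.minAreaRect(P.astype(np.float32)); print(rc, cv2.boxPoints(rc))
Q=np.array([atz(p,t(*c),14,True) for c in((726,410),(767,411),(767,470),(724,469))]);print(Q.round(1),Q.mean(0)); e=(Q[0]+Q[1]-Q[2]-Q[3]); print('yaw',np.arctan2(e[1],e[0]))
print('bail peak',atz(p,t(747,443),48,True)); a,b=atz(p,t(727,443),40,True),atz(p,t(767,444),40,True);print(a,b,'yaw',-np.arctan2(*(a-b)[:2]))
print('tip',atz(p,t(747,482),165,True),'rack',np.load('rack.npy'))
print([atz(p,t(*c),125,True).round(1) for c in((629,362),(636,529))])
cv2.imwrite('pics/w3.png',cv2.resize(p['image'][110:200,240:320,::-1],(480,540),interpolation=cv2.INTER_CUBIC))
E
```

```text
Traceback (most recent call last):
IndexError: list index out of range
```

```bash
python3 - <<'E'
from h import *
p=read_camera('wrist')
cv2.imwrite('pics/w3.png',cv2.resize(p['image'][110:200,240:320,::-1],(480,540),interpolation=cv2.INTER_CUBIC))
t=lambda x,y:(40+(x-400)*.7,60+(y-300)*.7)
for d in cut_out('carrier',p)[:1]:
    ys,xs=np.nonzero(d['region'])
    P=np.array([atz(p,(x,y),14,True)[:2] for x,y in zip(xs,ys)]); rc=cv2.minAreaRect(P.astype(np.float32)); print(rc, cv2.boxPoints(rc))
Q=np.array([atz(p,t(*c),14,True) for c in((726,410),(767,411),(767,470),(724,469))]);print(Q.round(1),Q.mean(0)); e=(Q[0]+Q[1]-Q[2]-Q[3]); print('yaw',np.arctan2(e[1],e[0]))
print('bail peak',atz(p,t(747,443),48,True)); a,b=atz(p,t(727,443),40,True),atz(p,t(767,444),40,True);print(a,b,'yaw',-np.arctan2(*(a-b)[:2]))
print('tip',atz(p,t(747,482),165,True),'rack',np.load('rack.npy'))
print([atz(p,t(*c),125,True).round(1) for c in((629,362),(636,529))])
E
```

```text
((534.8529663085938, -103.81050872802734), (40.06291580200195, 57.087371826171875), 73.549560546875) [[ 501.80508  -114.93881 ]
 [ 556.5556   -131.10515 ]
 [ 567.9009    -92.682205]
 [ 513.1503    -76.51587 ]]
[[ 567.   -95.4   14. ]
 [ 556.7 -132.6   14. ]
 [ 501.6 -119.3   14. ]
 [ 512.5  -79.4   14. ]] [ 534.44424755 -106.69083171   14.        ]
yaw -0.2606623887559007
bail peak [ 535.49466029 -107.85665936   48.        ]
[538.92585067 -90.29060241  40.        ] [ 529.41148156 -124.80906079   40.        ] yaw -0.2689530724576082
tip [ 524.81965973 -104.94815455  165.        ] rack [ 5.29430142e+02 -1.45369912e+02 -2.43737530e-01]
[array([622.7, -42.8, 125. ]), array([502.4, -13. , 125. ])]
```

View pics/w3.png

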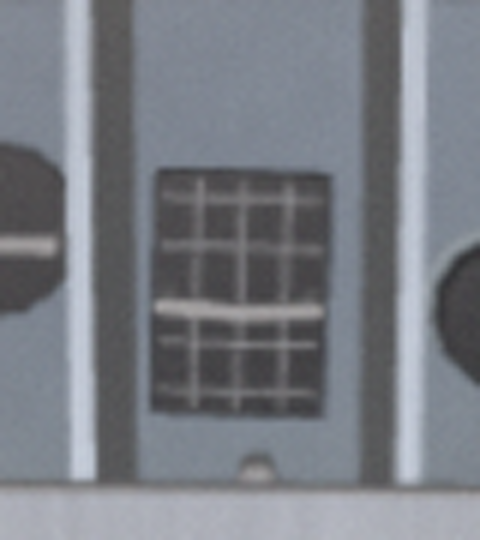

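{"fn": "move_arm", "kwargs": {"commands": [[[-0.17, 0.13, 0], 0, -1], [[0, 0, -0.2], 0, -1], [[0, 0, -0.35], 0, -1], [[0, 0, -0.35], 0, -1], [[0, 0, -0.35], 0, -1], [[0, 0, -0.35], 0, -1], [[0, 0, -0.35], 0, -1], [[0, 0, -0.35], 0, -1], [[0, 0, -0.35], 0, -1], [[0, 0, 0], 0, -1]]}}

```text
t: 8.02
eef_pos: [504.0, -96.9, 392.0]
tcp_rot: [-3.141, 0.003, -0.243]
ft_force: [-0.6, -0.7, -2.1]
opening: 0.251
grip_force: 29.8
```

```bash
python3 - <<'E'
from h import *
s=env.state(); print(s['t'],s['eef_pos'],s['tcp_rot'],s['ft_force'])
p=read_camera('wrist');q=read_camera('scene')
cv2.imwrite('pics/w4.png',np.hstack([cv2.resize(p['image'][60:260,190:360,::-1],(400,470)),cv2.resize(q['image'][190:330,110:290,::-1],(400,470),interpolation=cv2.INTER_CUBIC)]))
E
```

```text
8.0167 [503.99284352 -96.86928816 392.03480511] [-3.14146074e+00  3.09484971e-03 -2.42887348e-01] [-0.62886123 -0.68687963 -2.0506142 ]
```

View pics/w4.png

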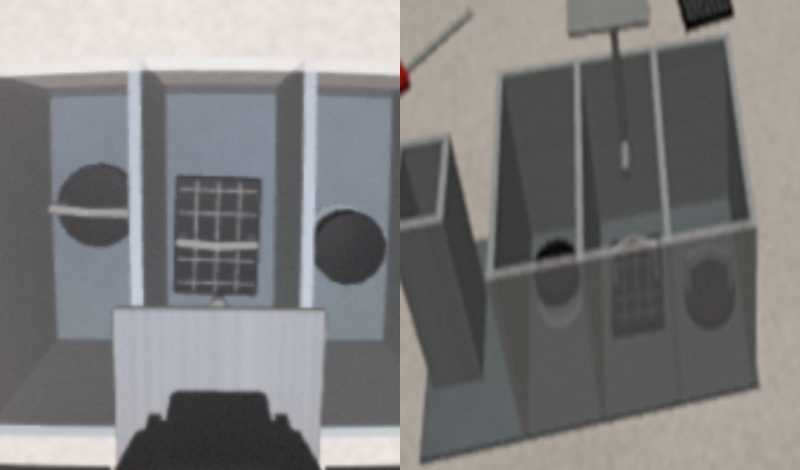

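Tip and bail are laterally aligned (wrist crop col 219 vs 218). The tip is still behind the bail, so I'll descend the rest.

{"fn": "move_arm", "kwargs": {"commands": [[[0, 0.02, -0.2], 0, -1], [[0, 0, -0.3], 0, -1], [[0, 0, -0.3], 0, -1], [[0, 0, -0.3], 0, -1], [[0, 0, -0.3], 0, -1], [[0, 0, -0.2], 0, -1], [[0, 0, 0], 0, -1]]}}

```text
t: 8.7
eef_pos: [504.3, -96.5, 344.4]
tcp_rot: [-3.142, 0.002, -0.243]
ft_force: [-0.2, 0.0, -0.8]
opening: 0.252
grip_force: 29.8
```

```bash
python3 - <<'E'
from h import *
s=env.state(); print(s['t'],s['eef_pos'],s['tcp_rot'],s['ft_force'])
p=read_camera('wrist');q=read_camera('scene')
cv2.imwrite('pics/w5.png',np.hstack([cv2.resize(p['image'][60:260,190:360,::-1],(400,470)),cv2.resize(q['image'][230:310,150:250,::-1],(400,470),interpolation=cv2.INTER_CUBIC)]))
E
```

```text
8.7 [504.29468653 -96.46611842 344.42816303] [-3.14152183e+00  2.30904129e-03 -2.43015712e-01] [-0.19043598  0.01751254 -0.81803982]
```

View pics/w5.png

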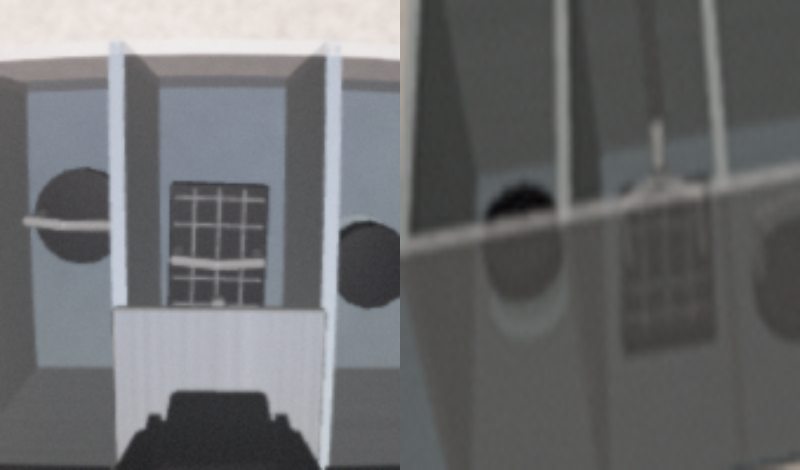

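```bash
python3 - <<'E'
from h import *
p=read_camera('wrist'); c=lambda x,y:(190+x*.425,60+y*.4255)
T=atz(p,c(219,302),37,True);B=atz(p,c(218,264),48,True);print(T,B); d=B-T; a=.243
print('along',d[0]*np.cos(a)-d[1]*np.sin(a),'lat',d[0]*np.sin(a)+d[1]*np.cos(a))
E
```

```text
[ 518.62607277 -100.04935759   37.        ] [ 534.83139439 -103.65657272   48.        ]
along 16.597169431691214 lat 0.39801568682504707
```

{"fn": "move_arm", "kwargs": {"commands": [[[0.1, -0.025, 0], 0, -1], [[0.14, -0.035, 0], 0, -1], [[0.14, -0.035, 0], 0, -1], [[0.14, -0.035, 0], 0, -1], [[0.14, -0.035, 0], 0, -1], [[0.14, -0.035, 0], 0, -1], [[0.1, -0.025, 0], 0, -1], [[0, 0, 0], 0, -1]]}}

```text
t: 9.52
eef_pos: [532.0, -103.4, 345.9]
tcp_rot: [3.142, -0.0, -0.243]
ft_force: [-0.7, -0.7, -0.7]
opening: 0.254
grip_force: 29.8
```

{"fn": "move_arm", "kwargs": {"commands": [[[0, 0, 0.15], 0, -1], [[0, 0, 0.15], 0, -1], [[0, 0, 0.1], 0, -1], [[0, 0, 0.1], 0, -1], [[0, 0, 0.1], 0, -1], [[0, 0, 0.15], 0, -1], [[0, 0, 0.2], 0, -1], [[0, 0, 0.2], 0, -1], [[0, 0, 0], 0, -1], [[0, 0, 0], 0, -1]]}}

```text
t: 10.35
eef_pos: [531.4, -103.2, 380.9]
tcp_rot: [3.141, -0.001, -0.243]
ft_force: [0.8, -0.3, -1.7]
opening: 0.253
grip_force: 29.8
```

```bash
python3 - <<'E'
from h import *
s=env.state(); print(s['t'],s['eef_pos'],s['tcp_rot'],s['ft_force'],s['moment'])
p=read_camera('wrist');q=read_camera('scene')
cv2.imwrite('pics/w6.png',np.hstack([cv2.resize(p['image'][60:260,190:360,::-1],(400,470)),cv2.resize(q['image'][200:310,130:270,::-1],(400,470),interpolation=cv2.INTER_CUBIC)]))
E
```

```text
10.35 [ 531.37567044 -103.21381811  380.87985888] [ 3.14146574e+00 -7.92683191e-04 -2.42988453e-01] [ 0.78736183 -0.27482241 -1.67071192] [ 0.07304408  0.02431058 -0.04768206]
```

View pics/w6.png

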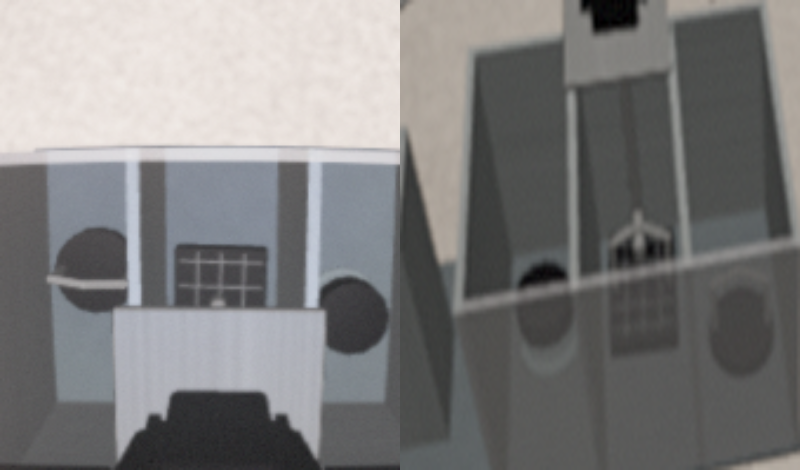

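Scene crop shows the hook under the bail peak at (638,215) and the tray leaving the floor. Lifting on.

{"fn": "move_arm", "kwargs": {"commands": [[[0, 0, 0.1], 0, -1], [[0, 0, 0.2], 0, -1], [[0, 0, 0.3], 0, -1], [[0, 0, 0.3], 0, -1], [[0, 0, 0.3], 0, -1], [[0, 0, 0.3], 0, -1], [[0, 0, 0.3], 0, -1], [[0, 0, 0.3], 0, -1], [[0, 0, 0.3], 0, -1], [[0, 0, 0.3], 0, -1], [[0, 0, 0.3], 0, -1], [[0, 0, 0.3], 0, -1], [[0, 0, 0.3], 0, -1], [[0, 0, 0.3], 0, -1], [[0, 0, 0.25], 0, -1], [[0, 0, 0.15], 0, -1], [[0, 0, 0.05], 0, -1], [[0, 0, 0], 0, -1]]}}

```text
t: 11.95
eef_pos: [531.4, -103.2, 511.2]
tcp_rot: [3.142, -0.0, -0.243]
ft_force: [-0.3, -0.6, -1.4]
opening: 0.254
grip_force: 29.8
```

```bash
python3 - <<'E'
from h import *
s=env.state(); print(s['t'],s['eef_pos'],s['tcp_rot'],s['ft_force'])
p=read_camera('wrist');q=read_camera('scene')
cv2.imwrite('pics/w7.png',np.hstack([cv2.resize(p['image'][60:260,190:360,::-1],(380,450)),cv2.resize(q['image'][90:330,80:300,::-1],(412,450),interpolation=cv2.INTER_CUBIC)]))
for n,c in(('wrist',p),('scene',q)): print(n,[(d['confidence'],d['at'],d['region'].sum()) for d in cut_out('carrier',c)])
E
```

```text
11.95 [ 531.37847552 -103.23007238  511.15415213] [ 3.14150024e+00 -2.31831064e-04 -2.43035236e-01] [-0.32888507 -0.62622437 -1.41701206]
wrist [(0.73, [285.2, 173.5], np.int64(957))]
scene []
```

View pics/w7.png

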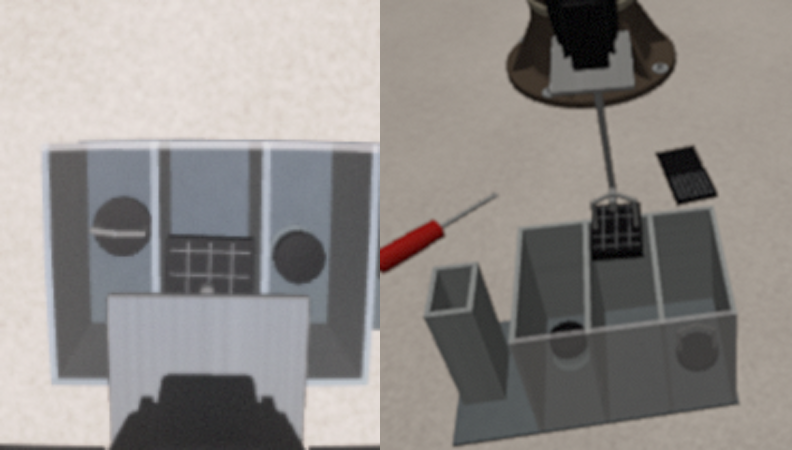

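The tray hangs level from the hook above the rims. Carrying it to the plate with gentle ramps.

{"fn": "move_arm", "kwargs": {"commands": [[[-0.01, 0.05, 0], 0, -1], [[-0.01, 0.1, 0], 0, -1], [[-0.02, 0.15, 0], 0, -1], [[-0.03, 0.2, 0], 0, -1], [[-0.03, 0.25, 0], 0, -1], [[-0.04, 0.3, 0], 0, -1], [[-0.05, 0.35, 0], 0, -1], [[-0.05, 0.4, 0], 0, -1], [[-0.06, 0.45, 0], 0, -1], [[-0.07, 0.5, 0], 0, -1], [[-0.07, 0.5, 0], 0, -1], [[-0.07, 0.5, 0], 0, -1], [[-0.07, 0.5, 0], 0, -1], [[-0.07, 0.5, 0], 0, -1], [[-0.07, 0.5, 0], 0, -1], [[-0.07, 0.5, 0], 0, -1], [[-0.07, 0.5, 0], 0, -1], [[-0.07, 0.5, 0], 0, -1], [[-0.07, 0.5, 0], 0, -1], [[-0.07, 0.5, 0], 0, -1]]}}

```text
t: 13.82
eef_pos: [498.6, 131.0, 511.0]
tcp_rot: [-3.142, -0.0, -0.242]
ft_force: [0.1, 0.1, -1.9]
opening: 0.255
grip_force: 29.8
```

{"fn": "move_arm", "kwargs": {"commands": [[[-0.07, 0.5, 0], 0, -1], [[-0.07, 0.5, 0], 0, -1], [[-0.07, 0.5, 0], 0, -1], [[-0.07, 0.5, 0], 0, -1], [[-0.06, 0.45, 0], 0, -1], [[-0.05, 0.4, 0], 0, -1], [[-0.05, 0.35, 0], 0, -1], [[-0.04, 0.3, 0], 0, -1], [[-0.03, 0.25, 0], 0, -1], [[-0.03, 0.2, 0], 0, -1], [[-0.02, 0.15, 0], 0, -1], [[-0.01, 0.1, 0], 0, -1], [[0, 0.05, 0], 0, -1], [[0, 0, 0], 0, -1], [[0, 0, 0], 0, -1]]}}

```text
t: 15.07
eef_pos: [482.3, 256.6, 510.9]
tcp_rot: [3.141, -0.0, -0.243]
ft_force: [-0.0, 0.4, -2.6]
opening: 0.254
grip_force: 29.8
```

```bash
python3 - <<'E'
from h import *
s=env.state(); print(s['t'],s['eef_pos'],s['tcp_rot'],s['joints'])
ims=[]
for n in('wrist','scene','top'):
    p=read_camera(n); ims.append(p['image'][:,:,::-1])
    for d in cut_out('carrier',p)[:2]: print(n,d['confidence'],d['at'],d['region'].sum(),atz(p,d['at'],164,n=='wrist').round(1))
cv2.imwrite('pics/w8.png',np.hstack([cv2.resize(ims[0][40:280,150:390],(400,400)),cv2.resize(ims[1][40:280,270:510],(400,400))]))
E
```

```text
15.0667 [482.28581729 256.55528291 510.94842481] [ 3.14136110e+00 -1.15000818e-05 -2.43256139e-01] [ 3.67985748e-01  2.83995915e-01  1.59906382e+00 -2.06187529e-04
  1.25865639e+00  2.18210155e+00]
wrist 0.69 [287.6, 173.7] 953 [502.6 246.6 164. ]
scene 0.89 [386.8, 138.5] 627 [476.5 262.8 164. ]
top 0.65 [154.2, 240.9] 438 [479.8 245.6 164. ]
```

View pics/w8.png

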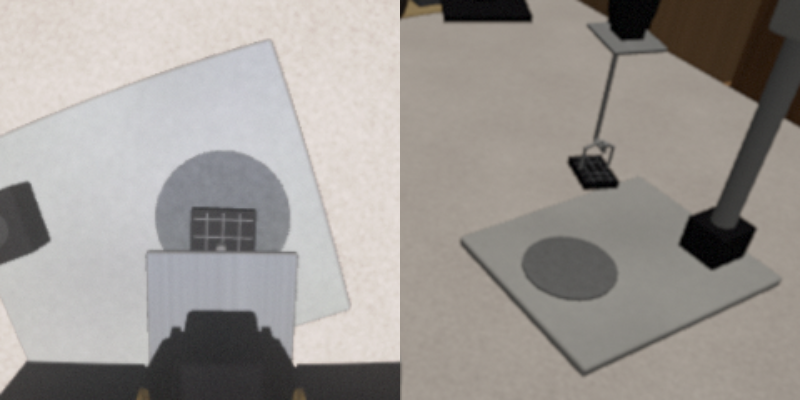

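The tray hangs level over the plate (wrist crop (222,230); circle centre about (222,218)).

```bash
python3 - <<'E'
from h import *
p=read_camera('wrist'); print(atz(p,(283.2,170.8),20,True), atz(p,(150+191*.6,40+208*.6),164,True),atz(p,(150+257*.6,40+209*.6),164,True))
E
```

```text
[485.28724702 255.13517036  20.        ] [517.18314395 267.10730364 164.        ] [506.91396445 228.25554109 164.        ]
```

{"fn": "move_arm", "kwargs": {"commands": [[[0, 0, -0.1], 0, -1], [[0, 0, -0.25], 0, -1], [[0, 0, -0.4], 0, -1], [[0, 0, -0.4], 0, -1], [[0, 0, -0.4], 0, -1], [[0, 0, -0.4], 0, -1], [[0, 0, -0.4], 0, -1], [[0, 0, -0.4], 0, -1], [[0, 0, -0.4], 0, -1], [[0, 0, -0.4], 0, -1], [[0, 0, -0.3], 0, -1], [[0, 0, -0.2], 0, -1], [[0, 0, -0.1], 0, -1], [[0, 0, -0.06], 0, -1], [[0, 0, -0.06], 0, -1], [[0, 0, -0.06], 0, -1], [[0, 0, -0.06], 0, -1], [[0, 0, -0.06], 0, -1], [[0, 0, -0.06], 0, -1], [[0, 0, -0.06], 0, -1]]}}

```text
t: 17.08
eef_pos: [482.2, 256.8, 373.9]
tcp_rot: [-3.141, -0.0, -0.243]
ft_force: [0.0, -0.2, -0.3]
opening: 0.252
grip_force: 29.8
```

{"fn": "move_arm", "kwargs": {"commands": [[[0, 0, -0.06], 0, -1], [[0, 0, -0.1], 0, -1], [[0, 0, -0.1], 0, -1], [[0, 0, -0.1], 0, -1], [[0, 0, 0], 0, -1], [[0, 0, 0], 0, -1]]}}

```text
t: 17.58
eef_pos: [482.2, 256.8, 362.9]
tcp_rot: [3.141, 0.0, -0.243]
ft_force: [0.1, -0.1, -1.8]
opening: 0.249
grip_force: 29.8
```

```bash
python3 - <<'E'
from h import *
for n,z in(('wrist',30),('scene',30),('top',30)):
    p=read_camera(n)
    for d in cut_out('carrier',p)[:2]:
        ys,xs=np.nonzero(d['region']); P=np.array([atz(p,(x,y),z,n=='wrist')[:2] for x,y in zip(xs,ys)],np.float32); rc=cv2.minAreaRect(P); print(n,d['confidence'],len(xs),rc)
E
```

```text
wrist 0.62 1031 ((501.7150573730469, 250.28965759277344), (42.2463493347168, 24.85503578186035), 75.98461151123047)
wrist 0.5 6894 ((441.0899658203125, 267.88397216796875), (90.50196075439453, 109.37700653076172), 75.76396942138672)
scene 0.75 403 ((483.77606201171875, 256.13507080078125), (45.616397857666016, 71.28550720214844), 71.22357940673828)
scene 0.2 16815 ((133.00552368164062, 1043.156494140625), (342.9566345214844, 2026.55810546875), 26.807947158813477)
```

{"fn": "move_arm", "kwargs": {"commands": [[[0, 0, -0.1], 0, -1], [[0, 0, 0], 0, -1], [[-0.06, 0.015, 0], 0, -1], [[-0.11, 0.028, 0], 0, -1], [[-0.12, 0.03, 0], 0, -1], [[-0.12, 0.03, 0], 0, -1], [[-0.12, 0.03, 0], 0, -1], [[-0.12, 0.03, 0], 0, -1], [[-0.12, 0.03, 0], 0, -1], [[-0.12, 0.03, 0], 0, -1], [[-0.1, 0.025, 0], 0, -1], [[0, 0, 0], 0, -1]]}}

```text
t: 18.88
eef_pos: [451.9, 264.4, 360.1]
tcp_rot: [3.141, 0.0, -0.243]
ft_force: [0.0, 0.8, -1.2]
opening: 0.252
grip_force: 29.8
```

```bash
python3 - <<'E'
from h import *
for n,z in(('wrist',30),('scene',30),('top',30)):
    p=read_camera(n)
    for d in cut_out('carrier',p)[:1]:
        ys,xs=np.nonzero(d['region']); P=np.array([atz(p,(x,y),z,n=='wrist')[:2] for x,y in zip(xs,ys)],np.float32); rc=cv2.minAreaRect(P); print(n,d['confidence'],len(xs),rc)
E
```

```text
wrist 0.63 2309 ((486.5600280761719, 254.68112182617188), (40.536537170410156, 54.62483215332031), 75.4612045288086)
scene 0.95 453 ((480.2929992675781, 257.7351379394531), (50.433719635009766, 78.64045715332031), 63.38301467895508)
top 0.63 287 ((492.54669189453125, 251.1365966796875), (41.44922637939453, 29.855085372924805), 80.12588500976562)
```

{"fn": "move_arm", "kwargs": {"commands": [[[0, 0, 0.2], 0, -1], [[0, 0, 0.5], 0, -1], [[0, 0, 0.5], 0, -1], [[0, 0, 0.5], 0, -1], [[0, 0, 0.5], 0, -1], [[0, 0, 0.5], 0, -1], [[0, 0, 0.5], 0, -1], [[0, 0, 0.5], 0, -1], [[0, 0, 0.3], 0, -1], [[0, -0.2, 0], 0, -1], [[0, -0.4, 0], 0, -1], [[0, -0.6, 0], 0, -1], [[0, -0.8, 0], 0, -1], [[0.13, -0.9, 0], 0, -1], [[0.13, -0.9, 0], 0, -1], [[0.13, -0.9, 0], 0, -1], [[0.13, -0.9, 0], 0, -1], [[0.13, -0.9, 0], 0, -1], [[0.13, -0.9, 0], 0, -1], [[0.13, -0.9, 0], 0, -1]]}}

```text
t: 20.85
eef_pos: [479.3, 13.1, 479.1]
tcp_rot: [3.141, 0.002, -0.243]
ft_force: [-0.1, 0.2, -1.0]
opening: 0.256
grip_force: 29.8
```

{"fn": "move_arm", "kwargs": {"commands": [[[0.13, -0.9, 0], 0, -1], [[0.13, -0.9, 0], 0, -1], [[0.13, -0.9, 0], 0, -1], [[0.13, -0.9, 0], 0, -1], [[0.13, -0.9, 0], 0, -1], [[0.13, -0.9, 0], 0, -1], [[0.13, -0.9, 0], 0, -1], [[0, -0.8, 0], 0, -1], [[0, -0.6, 0], 0, -1], [[0, -0.4, 0], 0, -1], [[0, -0.2, 0], 0, -1], [[0, 0, 0], 0, -1], [[0, 0, 0], 0, -1]]}}

```text
t: 21.93
eef_pos: [506.9, -233.5, 479.7]
tcp_rot: [-3.141, 0.001, -0.243]
ft_force: [0.7, 0.4, -1.0]
opening: 0.254
grip_force: 29.8
```

```bash
python3 - <<'E'
from h import *
s=env.state(); print(s['t'],s['eef_pos'],s['tcp_rot'],s['ft_force'])
p=read_camera('top'); 
for d in cut_out('carrier',p)[:2]:
        ys,xs=np.nonzero(d['region']); P=np.array([atz(p,(x,y),30)[:2] for x,y in zip(xs,ys)],np.float32); rc=cv2.minAreaRect(P); print(d['confidence'],len(xs),rc)
E
```

```text
21.9333 [ 506.87642016 -233.51515528  479.7330206 ] [-3.14128757e+00  7.28079577e-04 -2.43192228e-01] [ 0.65976356  0.40328473 -0.95935144]
0.56 623 ((481.9057312011719, 257.1958923339844), (46.31147766113281, 55.704158782958984), 74.65825653076172)
```

{"fn": "move_arm", "kwargs": {"commands": [[[0.017, -0.033, -0.2], 0, -1], [[0, 0, -0.4], 0, -1], [[0, 0, -0.4], 0, -1], [[0, 0, -0.4], 0, -1], [[0, 0, -0.4], 0, -1], [[0, 0, -0.4], 0, -1], [[0, 0, -0.4], 0, -1], [[0, 0, -0.4], 0, -1], [[0, 0, -0.4], 0, -1], [[0, 0, -0.4], 0, -1], [[0, 0, -0.4], 0, -1], [[0, 0, -0.4], 0, -1], [[0, 0, -0.25], 0, -1], [[0, 0, -0.1], 0, -1], [[0, 0, 0], 0, -1]]}}

```text
t: 23.28
eef_pos: [507.7, -234.5, 331.0]
tcp_rot: [-3.141, 0.001, -0.243]
ft_force: [-0.4, -0.4, -1.0]
opening: 0.253
grip_force: 29.8
```

{"fn": "move_arm", "kwargs": {"commands": [[[0, 0, -0.05], 0, -1], [[0, 0, -0.05], 0, -1], [[0, 0, 0], 0, -1], [[0, 0, 0], 0, -1]]}}

```text
t: 23.62
eef_pos: [507.6, -234.8, 328.9]
tcp_rot: [3.141, -0.0, -0.243]
ft_force: [0.4, -0.1, -2.2]
opening: 0.253
grip_force: 29.8
```

{"fn": "move_arm", "kwargs": {"commands": [[[0, 0, -0.03], 0, -1], [[0, 0, 0], 0, -1], [[0, 0, 0], 0, -0.3], [[0, 0, 0], 0, -0.3], [[0, 0, 0], 0, -0.1], [[0, 0, 0], 0, 0.2], [[0, 0, 0], 0, 0.5], [[0, 0, 0], 0, 0.8], [[0, 0, 0], 0, 1], [[0, 0, 0], 0, 1], [[0, 0, 0], 0, 1], [[0, 0, 0], 0, 1], [[0, 0, 0], 0, 1], [[0, 0, 0], 0, 1]]}}

```text
t: 24.78
eef_pos: [507.6, -234.8, 327.6]
tcp_rot: [3.142, 0.0, -0.243]
ft_force: [1.3, 0.4, 0.1]
opening: 0.972
grip_force: 0.0
```

{"fn": "move_arm", "kwargs": {"commands": [[[0, 0, 0.2], 0, 1], [[0, 0, 0.4], 0, 1], [[0, 0, 0.5], 0, 1], [[0, 0, 0.5], 0, 1], [[0, 0, 0.5], 0, 1], [[0, 0, 0.5], 0, 1], [[0, 0, 0.5], 0, 1], [[0, 0, 0.3], 0, 1], [[0, 0, 0], 0, 1]]}}

```text
t: 25.53
eef_pos: [507.6, -234.8, 431.7]
tcp_rot: [3.141, -0.003, -0.243]
ft_force: [0.4, 0.6, -0.3]
opening: 1.0
grip_force: 0.0
```

```bash
python3 - <<'E'
from h import *
s=env.state(); print(s['t'],s['eef_pos'],s['ft_force'],s['opening'])
for n in('wrist','scene','top'):
    p=read_camera(n)
    for t,z in(('picker',129),('carrier',30)):
        for d in cut_out(t,p)[:1]:
            ys,xs=np.nonzero(d['region']); P=np.array([atz(p,(x,y),z,n=='wrist')[:2] for x,y in zip(xs,ys)],np.float32); print(n,t,d['confidence'],len(xs),cv2.minAreaRect(P))
E
```

```text
25.5333 [ 507.62111254 -234.75946993  431.72060517] [ 0.43177022  0.58720775 -0.27745807] 0.9998061162707504
wrist picker 0.83 4292 ((509.0669860839844, -235.23826599121094), (52.29423522949219, 70.442626953125), 74.799072265625)
wrist carrier 0.68 317 ((499.35992431640625, 261.2512512207031), (84.09725189208984, 37.98104476928711), 87.21150970458984)
scene picker 0.78 1614 ((492.1496276855469, -232.80137634277344), (58.87948989868164, 105.14543914794922), 76.55592346191406)
scene carrier 0.78 401 ((481.9625549316406, 256.5838317871094), (44.55167007446289, 67.55604553222656), 72.58123016357422)
top picker 0.75 615 ((489.0150451660156, -230.1291961669922), (54.53139877319336, 36.72252655029297), 75.3312759399414)
top carrier 0.96 602 ((481.82080078125, 256.23834228515625), (43.170616149902344, 56.04839324951172), 74.66364288330078)
```

```bash
python3 -c "
from cell import env
print(env.job_done())"
```

```text
the job is handed in; nothing more can be done
None
```

The chip tray stands flat on the stage plate, about 3 mm from its centre, and the picker is back upright in its socket with its flange on the rim. I handed the job in at about 25.7 s; the verdict was not returned.

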